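Shut the bur block and slide its tray home

TASK

Close the clear lid of the bur block with a fingertip, and only then push the tray it sits on fully home into its low steel cabinet, so that the tray's front is flush. The lid must be down first because it does not fit into the cabinet while open. Push gently with the fingertips, lift nothing, and leave the empty tray of the other cabinet and the loose things around as they are.

Things in the scene. Friction and masses are not known exactly. Their poses are not given: they have to be found in the camera images.
- bur_cabinet: low sheet-steel cabinet, fixed to the trolley, 150 deep (x) x 116 wide (y) x 66 high mm, open at its front, which faces its own -x (towards the robot). Its sliding tray carries the bur block. Origin: centre of its underside, on the surface; x runs from front to back, z up. It may stand left or right of the other cabinet and turned by up to 9 degrees
- bur_tray (a joint): how far the tray with the bur block is pulled out of bur_cabinet, in m: 0 = fully home, 0.14 = stop; it slides along the cabinet's x (opens to -x) against about 2 N of friction and stays where it is left
- bur_tray_front (a point): centre of the outer face of that tray's front panel (116 wide, 46 high, 5 mm thick; the panel spans 9 to 55 mm above the surface, this point is at 32 mm); axes as the cabinet's. A flat face without a handle, to be pushed along +x. When home, the panel's back lies against the cabinet's front edge. The tray's side walls reach 26 mm above the surface and its floor 12 mm
- bur_block_lid (a joint): angle of the bur block's lid in rad: 0 = shut, grows as it opens; 1.57 = standing upright, 2.0 = leaning back (its stop). A light clear plastic hood, hinged at its back edge with slight friction; it may stay at any angle, and is shut by pushing it over from behind (towards the robot, the cabinet's -x) and down. A damped hinge: a slow push of 1 to 3 N moves it
- spare_tray_front (a point): centre of the outer face of the empty tray's front panel, of the same size and at the same height as the other; to stay where it is
- lid_hinge (a point): middle of the lid's hinge line, fixed to the tray 51 mm behind the outer face of its front, 31 mm above the surface; the line runs along the cabinet's y; axes as the cabinet's. Open, the lid's flat top looks backwards: at 2.0 rad it reaches 31 mm behind this line and 68 mm above the surface, at 1.57 rad 15 mm behind and 72 mm above. Behind it the tray is empty up to the cabinet's front edge
- bur_block: bur block seated firmly in the tray: a blue base 40 (x) x 62 (y) x 18 mm with small burs standing in it, under a clear hood-like lid 40 x 62 x 15 mm. Origin: centre of its underside, 12 mm above the surface, 21 mm in front (-x) of the hinge line; axes as the cabinet's. When shut the lid covers the base exactly and its flat top is 46 mm above the surface
- spare_tray (a joint): how far the empty tray is pulled out of spare_cabinet, in m (0 = home); it is to stay as it is
- spare_cabinet: a second cabinet of the same make and size, whose tray is empty; fixed; origin and axes likewise
- dappen_dish: loose small glass dish, 33 mm across, 26 mm high; origin at the centre of its underside; leave alone
- gauze_packet: loose flat carton, 86 x 85 x 19 mm; origin at the centre of its underside; leave alone
- contra_angle: loose dental handpiece lying down, 114 x 26 x 17 mm, along its x; origin at the centre of its underside; leave alone

How it is judged:
On the way, in this order (a step that is already met when the one before it is completed fails the run):
1. the bur block's lid is shut while its tray is still out (value of joint bur_block_lid below 0.09 rad and value of joint bur_tray above 0.085 m), for 0.2 s.
2. the tray with the shut bur block is fully home (value of joint bur_tray below 0.004 m and value of joint bur_block_lid below 0.09 rad), for 0.2 s.
At the end, for the whole second after the job is handed in: the bur block's lid is shut (within 0.09 rad, under 4 mm at its front edge), its tray is home within 4 mm and at rest, the empty tray is within 10 mm of where it stood and the loose things within 20 mm (all of step 2 and velocity of joint bur_tray below 0.01 m/s and distance of spare_tray_front from where it was at the start of the episode below 0.01 m and distance of each of dappen_dish, gauze_packet, contra_angle from where it was at the start of the episode below 0.02 m); the robot touches nothing.
It fails at once if the tray is pushed in under the cabinet's edge while the lid is open (value of joint bur_tray below 0.083 m and value of joint bur_block_lid above 0.35 rad).
It fails at once if the empty tray of the other cabinet is shifted by more than 10 mm (distance of spare_tray_front from where it was at the start of the episode above 0.01 m).
It fails at once if one of the loose things is shifted by more than 20 mm, lifted or carried (distance of any of dappen_dish, gauze_packet, contra_angle from where it was at the start of the episode above 0.02 m).
It fails at once if the lid or the tray is pressed with more than 40 N (contact force between the fingers and bur_tray above 40 N).
It also fails if it takes over 64 s, if anything falls off the work surface, if the arm or the gripper's body presses on something with over 40 N, if the wrist force passes 120 N, or if a joint passes its speed limit or range.

ROBOT

A 7-joint arm with a two-finger parallel gripper is mounted at the origin on a cart in front of the work surface, level with it; the furniture and walls round the work are solid. World frame = base frame: x ahead of the robot, y to its left, z up, the work surface at z = 0. Lengths are in m, angles in rad, forces in N, time in s.
With the tool pointing down it reaches from about 0.425 to 0.925 m from the base axis. Payload 6.8 kg.
Tool frame: the origin (TCP) lies midway between the tips of the shut fingers; the grasp point (between the pads) lies 19 mm behind it (env.grip_point_offset is the distance from the TCP to the grasp point, in m); z points along the fingers, y is the line along which they close (so a half turn about z gives the same grasp; the last joint's range is limited). The gripper opens to 85 mm and grips with 20 to 120 N. Pads are 22 mm wide; open, the fingers measure 114 mm over their backs; the gripper's body (76 mm by 85 mm) begins 54 mm behind the grasp point. The pads swing forward as they close: fully open they stand 13 mm farther back than shut.
Start: joints at [1.044, 0.477, 0.022, 1.555, -0.011, 1.109, -0.083], TCP at [0.275, -0.617, 0.231] pointing down, gripper open.
Joint ranges: [-2.96, 2.96], [-0.34, 2.1], [-1.41, 1.46], [0.24, 2.44], [-1.37, 4.51], [0.17, 1.92], [-2.96, 2.96]. Speed limits (rad/s): [2.39, 2.39, 3.14, 3.14, 3.14, 3.14, 3.14].

INTERFACE

Orientations are given as a unit quaternion [x, y, z, w].
In Python, from bench import sensors, get_image, get_calibration, sign_off, find_in, landmark_of, env gives the robot as it stands.
- The arm moves only by the tool play_rows, never from a script. Its argument "motion" is a list that holds one entry, the list of rows, each a list of 5 numbers: the shift along the tool's x, y, z in mm, then the turn about the tool's z in rad, then the opening, from 0 (shut) to 1 (fully open). A call has 1 to 5 rows; each row is the pose to reach, as a shift and turn from the pose commanded when the call began, along the tool's axes at that moment; what a row does not reach only later rows make up. A row lasts 1/10 s, in which the tool goes at most 50 mm and 8.59 degrees, less where a joint would pass 70% of its speed; a pose out of reach is approached as far as the arm can. A call with a gripper value outside its range is refused whole. The fingers move at their own pace and stop on an object; "newtons" is the grip in N (left out, the last holds). Time passes only in rows, so rows that repeat a pose let the fingers close. It gives the time, the measured TCP pose, the force and the opening at its end, in the units of the state.
- sensors.state(): the state, without advancing time (a new reading comes with each control period).
- get_image(name): name is "scene" or "top"; returns (picture, depth): 480x640x3 uint8, red, green, blue; 480x640 float32, m along the optical axis (not along the pixel's ray), 0 where there is no reading.
- get_calibration(name): a dict with "K" (3x3 intrinsics, pixels), "k1" (the pictures are not rectified: a ray, as slopes to the right and down, at radius r is drawn at 1 + k1 r^2 times it, then the intrinsics apply), "world_to_cam" (4x4, takes a point from world to camera coordinates). Camera axes: x right, y up, looking along -z (the intrinsics and any distortion apply to the point x, -y, -z); pixel columns grow to the right and rows downward; lengths in m; the calibration is good to about 2 mm. A picture is of the moment at which its call begins. get_calibration takes no time and is no camera call.
- sign_off(): hands the job in, once; it reports no verdict.
Trained networks look in the newest picture that a camera, given by its name, has taken for a name from the list of things; names that differ only in an ending like _2 or _b are one class to them, and where a whole thing is asked for, a point or a joint stands for the part that bears it (a point fixed in the world has none). Each returns a list of dicts, best first, with "score" (0 to 1); they miss things now and then, are a little off and sometimes report something else, mostly with a low value. They report only what shows in the picture. A call takes as long as a camera call.
- find_in(name, camera): "pixel" ([row, column] in pixels, amid what is visible of it).
- landmark_of(name, camera): "pixel" ([row, column] in pixels: a listed point, or the origin of a listed thing).
The state is a dict: "clock": time; "joint_pos": joint angles; "dq": joint speeds; "effort": joint torques, N m; "tool_pos": TCP position; "tool_rot": TCP orientation; "ft_force": force on the tool from outside, world axes, zero at the start; "ft_torque": the same for the moment, N m; "finger_gap": finger opening in m.
Only numpy, scipy, OpenCV 4.12 (cv2) and the standard library are available. Lean on these libraries where they do the work, as an engineer would, in place of code of your own. Each camera call takes 0.05 s, during which the arm holds its last target. There are 200 camera calls.

## Working session

There is one attempt and no reset: what is moved stays moved. The work goes in short steps, Python scripts to look and compute and a tool call to move; the robot and the scene stay as the last step left them, time stands still between calls to the robot, and variables do not carry over. Pictures are saved under pics/ and viewed, on a budget of 10 in all, crops included, one or two more only if the job needs it, and the job is handed in when it is done.

Besides the shell and the picture viewer there is one more tool, called after "Request:" as name(argument=value, ...), one argument or row to a line, values as JSON. play_rows: Moves the arm, as the interface text tells. Its arguments: {"type":"object","properties":{"motion":{"type":"array","items":{"type":"array","items":{"type":"array","items":{"type":"number"}}}},"newtons":{"type":"number"}},"required":["motion"]}

```bash
mkdir -p pics; ls; cat > h.py <<'E'
import numpy as np, cv2
from bench import sensors, get_image, get_calibration, sign_off, find_in, landmark_of, env
def ray(px,cam):
    c=get_calibration(cam);K=np.array(c["K"]);W=np.array(c["world_to_cam"])
    d=cv2.undistortPoints(np.array([[[px[1],px[0]]]],float),K,np.array([c["k1"],0,0,0.]))[0,0]
    R=W[:3,:3];o=-R.T@W[:3,3];v=R.T@np.array([d[0],-d[1],-1.]);return o,v
def at_z(px,cam,z):
    o,v=ray(px,cam);return o+v*(z-o[2])/v[2]
def at_d(px,cam,depth):
    o,v=ray(px,cam);r,c=int(round(px[0])),int(round(px[1]))
    p=depth[max(r-2,0):r+3,max(c-2,0):c+3];p=p[p>0]
    return o+v*np.median(p) if p.size else None
E
python3 - <<'E'
from h import *
np.set_printoptions(precision=4,suppress=True)
Z=dict(bur_tray_front=.032,spare_tray_front=.032,lid_hinge=.031,bur_block=.012,bur_cabinet=0,spare_cabinet=0,dappen_dish=0,gauze_packet=0,contra_angle=0)
for cam in("top","scene"):
    im,d=get_image(cam);cv2.imwrite(f"pics/{cam}0.png",im[:,:,::-1]);np.save(f"pics/{cam}0.npy",d)
    for n,z in Z.items():
        for r in landmark_of(n,cam)[:2]:
            print(cam,n,round(r["score"],2),np.round(r["pixel"]),at_z(r["pixel"],cam,z))
s=sensors.state();print(s)
E
```

```text
pics
top bur_tray_front 0.57 [286. 270.] [0.4622 0.1244 0.032 ]
top spare_tray_front 0.96 [263. 382.] [ 0.5245 -0.1702  0.032 ]
top lid_hinge 0.74 [286. 272.] [0.462  0.1179 0.031 ]
top lid_hinge 0.66 [268. 268.] [0.5102 0.128  0.031 ]
top bur_block 0.84 [272. 272.] [0.4986 0.1206 0.012 ]
top bur_cabinet 0.6 [299. 182.] [0.4252 0.3627 0.    ]
top bur_cabinet 0.59 [214. 266.] [0.6587 0.1405 0.    ]
top spare_cabinet 0.76 [200. 373.] [ 0.6984 -0.1521  0.    ]
top dappen_dish 0.61 [269. 314.] [0.5092 0.0092 0.    ]
top gauze_packet 0.96 [293. 448.] [ 0.4438 -0.3558  0.    ]
top contra_angle 0.57 [298. 187.] [0.4298 0.3508 0.    ]
scene bur_tray_front 0.82 [288. 320.] [0.4558 0.1206 0.032 ]
scene spare_tray_front 0.76 [227. 375.] [ 0.5146 -0.1591  0.032 ]
scene spare_tray_front 0.67 [278. 303.] [0.5092 0.1179 0.032 ]
scene lid_hinge 0.59 [281. 300.] [0.5083 0.1299 0.031 ]
scene bur_block 0.56 [290. 307.] [0.4908 0.1281 0.012 ]
scene bur_cabinet 0.91 [272. 250.] [0.6543 0.1513 0.    ]
scene spare_cabinet 0.87 [213. 322.] [ 0.7049 -0.1685  0.    ]
scene dappen_dish 0.66 [226. 374.] [ 0.5508 -0.2082  0.    ]
scene dappen_dish 0.63 [272. 334.] [0.4991 0.0241 0.    ]
scene gauze_packet 0.77 [216. 448.] [ 0.4226 -0.3716  0.    ]
{'clock': 1.0, 'joint_pos': array([ 1.0439,  0.477 ,  0.0224,  1.5554, -0.0115,  1.1093, -0.0831]), 'dq': array([ 0.0008, -0.0003,  0.0005, -0.0003, -0.0006,  0.    , -0.001 ]), 'effort': array([  0.0007, -59.6335,   1.6063, -28.1548,   0.0123,   0.0016,
        -0.    ]), 'tool_pos': array([ 0.2745, -0.6167,  0.2313]), 'tool_rot': array([0.9782, 0.2078, 0.    , 0.    ]), 'ft_force': array([-0.435 , -0.0429, -0.1983]), 'ft_torque': array([-0.0075, -0.0125,  0.0194]), 'finger_gap': 0.08556060104470424}
```

```bash
python3 - <<'E'
from h import *
np.set_printoptions(precision=4,suppress=True)
t=cv2.imread("pics/top0.png");s=cv2.imread("pics/scene0.png")
a=cv2.resize(t[180:330,160:360],None,fx=4,fy=4,interpolation=cv2.INTER_CUBIC);b=cv2.resize(s[190:340,200:400],None,fx=4,fy=4,interpolation=cv2.INTER_CUBIC)
cv2.imwrite("pics/a.png",a);cv2.imwrite("pics/b.png",b)
# height map from top in world grid
d=np.load("pics/top0.npy")
P=[]
for r in range(185,310):
    for c in range(230,310):
        if d[r,c]>0:
            o,v=ray((r,c),"top");P.append(o+v*d[r,c])
P=np.array(P);np.save("pics/P.npy",P)
top=P[(P[:,2]>.058)&(P[:,2]<.074)&(P[:,0]>.56)];print("cab top",len(top),top[:,2].mean(),cv2.minAreaRect((top[:,:2]*1000).astype(np.float32)))
q=P[(P[:,0]<.56)&(P[:,2]>.058)];print("high front",len(q),q.min(0) if len(q) else 0,q.max(0) if len(q) else 0)
E
```

```text
Traceback (most recent call last):
  File "h.py", line 4, in ray
    c=get_calibration(cam);K=np.array(c["K"]);W=np.array(c["world_to_cam"])
ValueError: time passes only in moves, steps and waits
```

View pics/a.png

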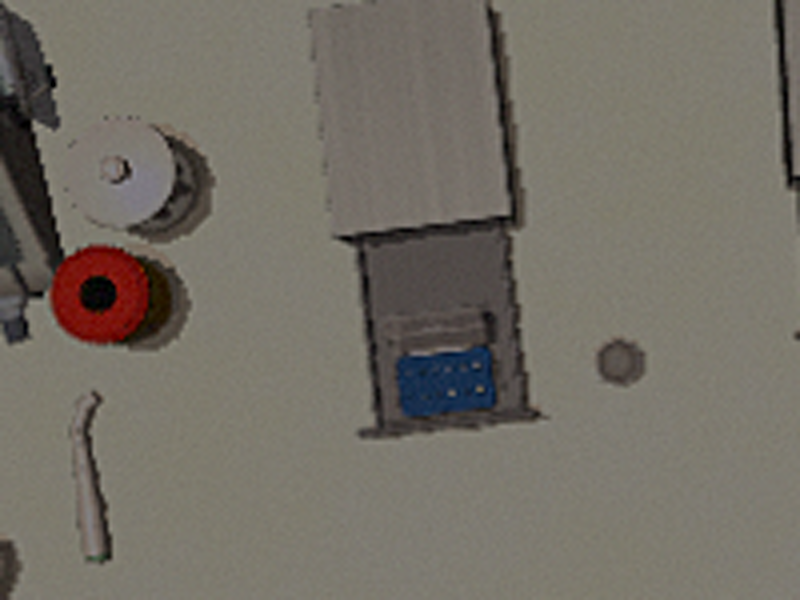

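View pics/b.png

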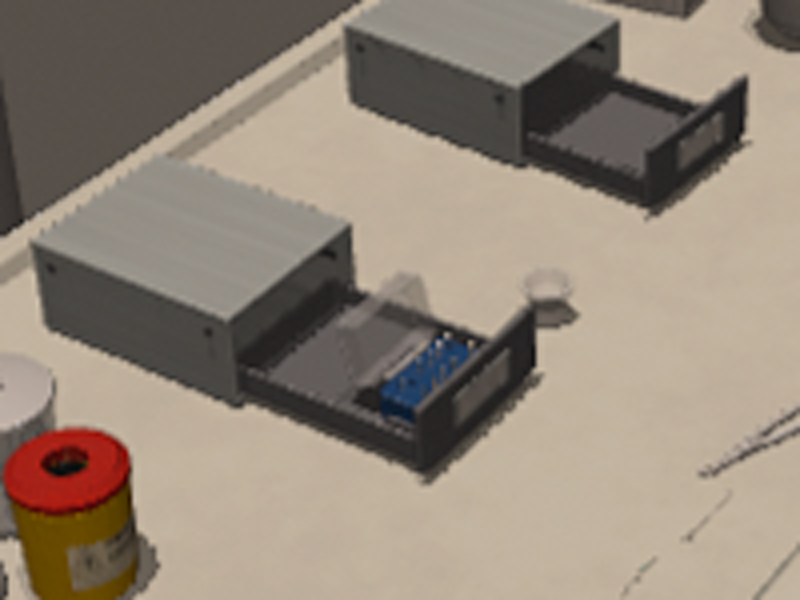

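The top crop shows the bur cabinet, left of the other one. Its front top edge runs from crop (340,238) to (515,215), the tray panel is at y≈413–435, the blue block is at (445,380), and the lid stands open behind it at (440,330). The scene crop confirms the lid stands or leans open, with the dish to the right of the tray.

```bash
python3 - <<'E'
s=open('h.py').read().replace("def ray","import functools\n@functools.lru_cache\ndef cal(n): return get_calibration(n)\ndef ray").replace("c=get_calibration(cam)","c=cal(cam)")
open('h.py','w').write(s)
E
python3 - <<'E'
from h import *
np.set_printoptions(precision=4,suppress=True)
f=lambda x,y:(180+y/4-.4,160+x/4-.4)
g=lambda x,y:(190+y/4-.4,200+x/4-.4)
for n,p,z in[("cabFL",(338,240),.066),("cabFR",(516,216),.066),("cabBL",(312,10),.066),("panL",(360,436),.055),("panR",(546,414),.055),("blkL",(402,416),.030),("blkR",(495,407),.030)]:
    print(n,at_z(f(*p),"top",z))
for n,p,z in[("cabFL",(233,320),.066),("cabFR",(352,228),.066),("cabBL",(32,242),.066),("panL",(417,408),.055),("panR",(533,312),.055),("panLb",(424,468),.009)]:
    print("scene",n,at_z(g(*p),"scene",z))
d=np.load("pics/top0.npy")
P=np.array([ (lambda o,v:o+v*d[r,c])(*ray((r,c),"top")) for r in range(185,310) for c in range(225,310) if d[r,c]>0])
np.save("pics/P.npy",P)
top=P[(P[:,2]>.058)&(P[:,2]<.074)&(P[:,0]>.56)];print("cab top",len(top),top[:,2].mean(),cv2.minAreaRect((top[:,:2]*1000).astype(np.float32)))
for lo,hi in((.04,.052),(.052,.06),(.06,.09)):
    q=P[(P[:,0]<.555)&(P[:,2]>lo)&(P[:,2]<hi)];print(lo,len(q));print(q[:: max(1,len(q)//12)])
E
```

```text
cabFL [0.5816 0.1876 0.066 ]
cabFR [0.5976 0.0732 0.066 ]
cabBL [0.7319 0.2074 0.066 ]
panL [0.456  0.1731 0.055 ]
panR [0.4707 0.0534 0.055 ]
blkL [0.4689 0.1494 0.03  ]
blkR [0.4751 0.0883 0.03  ]
scene cabFL [0.5774 0.1913 0.066 ]
scene cabFR [0.59   0.0829 0.066 ]
scene cabBL [0.7263 0.2119 0.066 ]
scene panL [0.4543 0.1746 0.055 ]
scene panR [0.4627 0.0688 0.055 ]
scene panLb [0.4567 0.1692 0.009 ]
cab top 2294 0.06587898750973732 ((660.6993408203125, 142.95355224609375), (142.0992889404297, 114.34729766845703), 7.063330173492432)
0.04 39
[[0.5278 0.0961 0.0478]
 [0.5199 0.0959 0.0491]
 [0.512  0.1534 0.0463]
 [0.4992 0.1277 0.0413]
 [0.481  0.1327 0.0414]
 [0.4655 0.1236 0.0516]
 [0.4628 0.142  0.0485]
 [0.4629 0.1063 0.0425]
 [0.4601 0.1654 0.0477]
 [0.4602 0.1545 0.0519]
 [0.4603 0.1339 0.0507]
 [0.4603 0.1192 0.043 ]
 [0.4576 0.1468 0.0509]]
0.052 66
[[0.4708 0.0793 0.0565]
 [0.4709 0.0666 0.0549]
 [0.4682 0.0975 0.0547]
 [0.4683 0.0818 0.0581]
 [0.4683 0.0693 0.0524]
 [0.4655 0.1129 0.0544]
 [0.4656 0.0976 0.0533]
 [0.4628 0.1389 0.0529]
 [0.4629 0.1231 0.0553]
 [0.4602 0.1617 0.0552]
 [0.4603 0.1357 0.0579]
 [0.4576 0.1696 0.0538]
 [0.4576 0.1567 0.0539]
 [0.455  0.1672 0.0525]]
0.06 141
[[0.5396 0.0997 0.0679]
 [0.5341 0.1375 0.0721]
 [0.5344 0.1098 0.0682]
 [0.5318 0.1433 0.066 ]
 [0.5319 0.115  0.0675]
 [0.5294 0.1488 0.0635]
 [0.5293 0.12   0.0683]
 [0.5266 0.1532 0.0686]
 [0.5265 0.1247 0.0719]
 [0.5268 0.0969 0.0682]
 [0.524  0.1297 0.0717]
 [0.5243 0.0969 0.0677]
 [0.5216 0.1278 0.0665]]
```

```bash
cat >> h.py <<'E'
from scipy.spatial.transform import Rotation as Rn
A=np.array([np.cos(.127),np.sin(.127),0]);H=np.array([.511,.121,0])
def delta(s,z,lat=0):
    """tool-axes shift (mm) and turn to reach s m behind hinge (along cabinet x) at height z"""
    st=sensors.state();R=Rn.from_quat(st["tool_rot"]).as_matrix();p=np.array(st["tool_pos"])
    t=H+s*A+lat*np.array([-A[1],A[0],0]);t[2]=z
    yaw=np.arctan2(R[1,0],R[0,0]);r=p-H
    print("clk",round(st["clock"],2),"tcp",np.round(p,4),"s",round(r@A*1000,1),"lat",round((-A[1]*r[0]+A[0]*r[1])*1000,1),"F",np.round(st["ft_force"],2),"gap",st["finger_gap"])
    print("shift mm",np.round(R.T@(t-p)*1000,1),"turn",round(yaw-.127,3))
E
python3 - <<'E'
from h import *
delta(.053,.2)
d=np.load("pics/top0.npy")
P=np.array([ (lambda o,v:o+v*d[r,c])(*ray((r,c),"top")) for r in range(0,480,3) for c in range(0,640,3) if d[r,c]>0])
a=np.array([.275,-.617]);b=np.array([.564,.128]);u=(b-a)/np.linalg.norm(b-a);q=P[:,:2]-a
t=q@u;m=(abs(q@[-u[1],u[0]])<.1)&(t>.1)&(t<.95);print(np.round([[x,P[m&(t>=x)&(t<x+.1)][:,2].max()] for x in np.arange(.1,.9,.1)],3))
E
```

```text
clk 1.0 tcp [ 0.2745 -0.6167  0.2313] s -328.0 lat -701.8 F [-0.43 -0.04 -0.2 ] gap 0.08556060104470424
shift mm [ 566.8 -562.5   31.3] turn 0.292
[[0.1   0.019]
 [0.2   0.023]
 [0.3   0.025]
 [0.4   0.058]
 [0.5   0.054]
 [0.6   0.029]
 [0.7   0.076]
 [0.8   0.072]]
```

Path is clear.

Request:
play_rows(
  motion=[
    [[35,-35,0,0.06,0],[70,-70,0,0.12,0],[105,-105,0,0.18,0],[140,-140,0,0.24,0],[175,-175,0,0.29,0]],
  ],
  newtons=20,
)

```text
clock: 1.5
tool_pos: [0.3637, -0.3838, 0.2315]
tool_rot: [0.998, 0.063, 0.0, 0.0]
ft_force: [2.0, 0.1, -0.4]
finger_gap: 0.0122
```

```bash
python3 -c "
from h import *
delta(.053,.2)"
```

```text
clk 1.5 tcp [ 0.3637 -0.3838  0.2315] s -210.0 lat -482.0 F [ 2.    0.07 -0.4 ] gap 0.012163902610730373
shift mm [ 262.7 -482.2   31.4] turn -0.001
```

Request:
play_rows(
  motion=[
    [[23,-43,0,0,0],[46,-86,0,0,0],[70,-129,0,0,0],[94,-172,0,0,0],[118,-215,0,0,0]],
  ],
)

```text
clock: 2.0
tool_pos: [0.4532, -0.1555, 0.2318]
tool_rot: [0.998, 0.064, 0.001, 0.0]
ft_force: [0.9, -0.7, -0.2]
finger_gap: -0.0002
```

Request:
play_rows(
  motion=[
    [[23,-43,4,0,0],[46,-86,8,0,0],[70,-129,12,0,0],[94,-172,20,0,0],[118,-215,25,0,0]],
  ],
)

```text
clock: 2.5
tool_pos: [0.5425, 0.0729, 0.2062]
tool_rot: [0.998, 0.064, 0.0, 0.0]
ft_force: [1.0, -1.4, 0.2]
finger_gap: -0.0003
```

```bash
python3 -c "
from h import *
delta(.053,.12)"
```

```text
clk 2.5 tcp [0.5425 0.0729 0.2062] s 25.2 lat -51.8 F [ 0.98 -1.4   0.15] gap -0.00033383569129653455
shift mm [ 27.9 -51.7  86.2] turn 0.001
```

Request:
play_rows(
  motion=[
    [[14,-25,20,0,0],[27,-48,45,0,0],[27,-48,80,0,0],[27,-48,80,0,0],[27,-48,80,0,0]],
  ],
)

```text
clock: 3.0
tool_pos: [0.5624, 0.1215, 0.1264]
tool_rot: [0.998, 0.064, -0.001, 0.0]
ft_force: [-0.1, -1.2, -0.7]
finger_gap: 0.0001
```

```bash
python3 - <<'E'
from h import *
delta(.053,.052)
i,_=get_image("scene");j,_=get_image("top")
z=lambda m,r,c:cv2.resize(m[r:r+100,c:c+130,::-1],None,fx=4.6,fy=4.6,interpolation=cv2.INTER_CUBIC)
cv2.imwrite("pics/c.png",z(i,205,230))
E
```

```text
clk 3.0 tcp [0.5624 0.1215 0.1264] s 51.0 lat -6.0 F [-0.07 -1.16 -0.67] gap 8.594624382477726e-05
shift mm [ 2.1 -6.  74.4] turn 0.001
```

View pics/c.png

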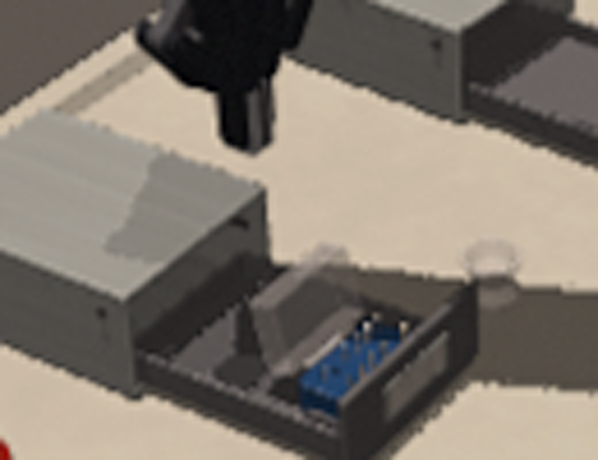

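The crop shows the shut fingers at (245,145), above the gap between the cabinet front and the leaning lid at (305,305). I'll descend into the gap now.

Request:
play_rows(
  motion=[
    [[2,-6,20,0,0],[2,-6,40,0,0],[2,-6,58,0,0],[2,-6,72,0,0],[2,-6,72,0,0]],
  ],
)

```text
clock: 3.6
tool_pos: [0.5635, 0.1276, 0.0539]
tool_rot: [0.998, 0.064, -0.001, 0.0]
ft_force: [-0.7, 0.4, -0.4]
finger_gap: 0.0002
```

Request:
play_rows(
  motion=[
    [[-2,0,0,0,0],[-4,0,0,0,0],[-6,0,0,0,0],[-8,0,0,0,0],[-10,0,0,0,0]],
  ],
)

```text
clock: 4.1
tool_pos: [0.5539, 0.1271, 0.0547]
tool_rot: [0.998, 0.064, 0.0, -0.0]
ft_force: [-0.8, 0.5, 0.3]
finger_gap: 0.0
```

Request:
play_rows(
  motion=[
    [[-2,0,0,0,0],[-4,0,0,0,0],[-6,0,0,0,0],[-8,0,0,0,0],[-10,0,0,0,0]],
  ],
)

```text
clock: 4.6
tool_pos: [0.5446, 0.126, 0.0546]
tool_rot: [0.998, 0.064, 0.001, -0.0]
ft_force: [1.3, 0.6, 1.0]
finger_gap: -0.0003
```

```bash
python3 - <<'E'
from h import *
delta(.033,.054)
i,_=get_image("scene")
z=lambda m,r,c:cv2.resize(m[r:r+100,c:c+130,::-1],None,fx=4.6,fy=4.6,interpolation=cv2.INTER_CUBIC)
cv2.imwrite("pics/d.png",z(i,205,230))
E
```

```text
clk 4.6 tcp [0.5446 0.126  0.0546] s 33.9 lat 0.7 F [1.34 0.56 1.02] gap -0.0002517936586476069
shift mm [-0.9  0.7  0.6] turn 0.002
```

View pics/d.png

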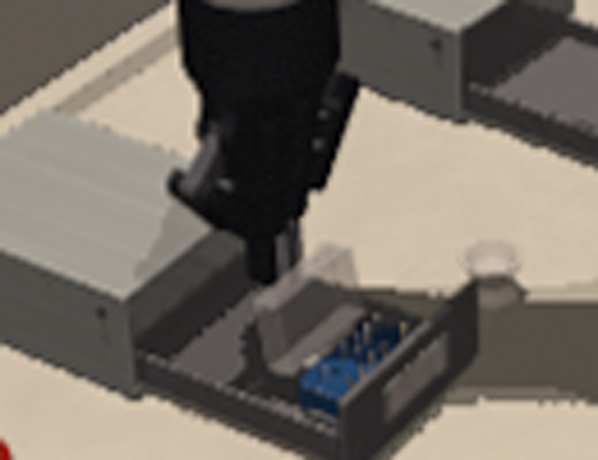

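The fingers at (270,265) touch the lid and it has begun to tilt. I'll carry on slowly.

Request:
play_rows(
  motion=[
    [[-2,0,0,0,0],[-4,0,0,0,0],[-6,0,0,0,0],[-8,0,0,0,0],[-10,0,0,0,0]],
  ],
)

```text
clock: 5.15
tool_pos: [0.5344, 0.1246, 0.0545]
tool_rot: [0.998, 0.064, 0.0, -0.0]
ft_force: [2.2, 0.5, 1.9]
finger_gap: -0.0
```

Request:
play_rows(
  motion=[
    [[-2,0,0,0,0],[-4,0,0,0,0],[-6,0,0,0,0],[-8,0,0,0,0],[-10,0,0,0,0]],
  ],
)

```text
clock: 5.65
tool_pos: [0.5242, 0.1233, 0.0544]
tool_rot: [0.998, 0.064, 0.0, -0.0]
ft_force: [2.6, 0.7, 2.9]
finger_gap: 0.0
```

Request:
play_rows(
  motion=[
    [[-2,0,0,0,0],[-4,0,0,0,0],[-6,0,0,0,0],[-8,0,0,0,0],[-10,0,0,0,0]],
  ],
)

```text
clock: 6.15
tool_pos: [0.5141, 0.122, 0.0544]
tool_rot: [0.998, 0.064, 0.0, 0.0]
ft_force: [1.9, -0.2, 4.2]
finger_gap: 0.0003
```

Request:
play_rows(
  motion=[
    [[-2,0,0,0,0],[-4,0,0,0,0],[-6,0,0,0,0],[-8,0,0,0,0],[-10,0,0,0,0]],
  ],
)

```text
clock: 6.65
tool_pos: [0.5037, 0.1204, 0.054]
tool_rot: [0.998, 0.064, -0.001, 0.0]
ft_force: [0.9, -0.0, 1.5]
finger_gap: 0.0001
```

```bash
python3 - <<'E'
from h import *
delta(-.017,.055)
i,_=get_image("scene")
z=lambda m,r,c:cv2.resize(m[r:r+100,c:c+130,::-1],None,fx=4.6,fy=4.6,interpolation=cv2.INTER_CUBIC)
cv2.imwrite("pics/e.png",z(i,205,230))
E
```

```text
clk 6.65 tcp [0.5037 0.1204 0.054 ] s -7.3 lat 0.4 F [ 0.9  -0.04  1.48] gap 8.916193948308026e-05
shift mm [-9.7  0.3 -1. ] turn 0.002
```

View pics/e.png

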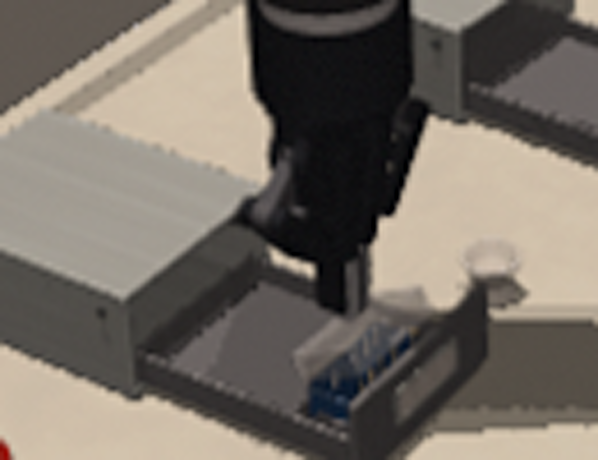

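The lid, at (365,325), is now mostly down. The tray has slid out a few mm, which does no harm. Next I move forward a little more, then press down.

Request:
play_rows(
  motion=[
    [[-3,0,0,0,0],[-6,0,0,0,0],[-9,0,0,0,0],[-12,0,0,0,0],[-14,0,0,0,0]],
  ],
)

```text
clock: 7.2
tool_pos: [0.4899, 0.1187, 0.0542]
tool_rot: [0.998, 0.064, -0.0, 0.0]
ft_force: [0.1, -0.5, -0.3]
finger_gap: -0.0001
```

Request:
play_rows(
  motion=[
    [[0,0,2,0,0],[0,0,4,0,0],[0,0,6,0,0],[0,0,7,0,0],[0,0,7,0,0]],
  ],
)

```text
clock: 7.7
tool_pos: [0.4905, 0.1189, 0.047]
tool_rot: [0.998, 0.064, -0.0, -0.0]
ft_force: [0.2, 0.5, -0.6]
finger_gap: -0.0006
```

```bash
python3 - <<'E'
from h import *
delta(-.02,.046)
E
```

```text
clk 7.7 tcp [0.4905 0.1189 0.047 ] s -20.6 lat 0.5 F [ 0.16  0.5  -0.6 ] gap -0.0005790203358364415
shift mm [0.6 0.5 1. ] turn 0.002
```

No contact at 47 mm, so the lid has probably fallen shut. I'll press down gently until there is some force.

Request:
play_rows(
  motion=[
    [[0,0,1,0,0],[0,0,1,0,0],[0,0,2,0,0],[0,0,2,0,0]],
  ],
)

```text
clock: 8.1
tool_pos: [0.4919, 0.1191, 0.0465]
tool_rot: [0.998, 0.064, 0.001, -0.0]
ft_force: [-1.4, -0.2, 11.7]
finger_gap: 0.0001
```

```bash
python3 - <<'E'
from h import *
delta(-.02,.044)
E
```

```text
clk 8.1 tcp [0.4919 0.1191 0.0465] s -19.1 lat 0.5 F [-1.42 -0.19 11.65] gap 6.195199293497296e-05
shift mm [-0.9  0.5  2.4] turn 0.001
```

Contact at 46.5 mm with 12 N means the lid is shut. I'll lift and look.

Request:
play_rows(
  motion=[
    [[0,0,-10,0,0],[0,0,-40,0,0],[-20,0,-60,0,0],[-50,0,-60,0,0],[-66,0,-60,0,0]],
  ],
)

```text
clock: 8.6
tool_pos: [0.4234, 0.11, 0.106]
tool_rot: [0.998, 0.064, 0.0, 0.0]
ft_force: [0.2, 0.4, -0.1]
finger_gap: -0.0001
```

```bash
python3 - <<'E'
from h import *
delta(-.088,.034)
i,_=get_image("scene");j,_=get_image("top")
z=lambda m,r,c:cv2.resize(m[r:r+100,c:c+130,::-1],None,fx=4.6,fy=4.6,interpolation=cv2.INTER_CUBIC)
cv2.imwrite("pics/f.png",np.vstack([z(i,205,230)[160:],z(j,210,210)[:280]]))
E
```

```text
clk 8.6 tcp [0.4234 0.11   0.106 ] s -88.3 lat 0.2 F [ 0.22  0.36 -0.14] gap -7.929533362311528e-05
shift mm [ 0.3  0.2 72. ] turn 0.002
```

View pics/f.png

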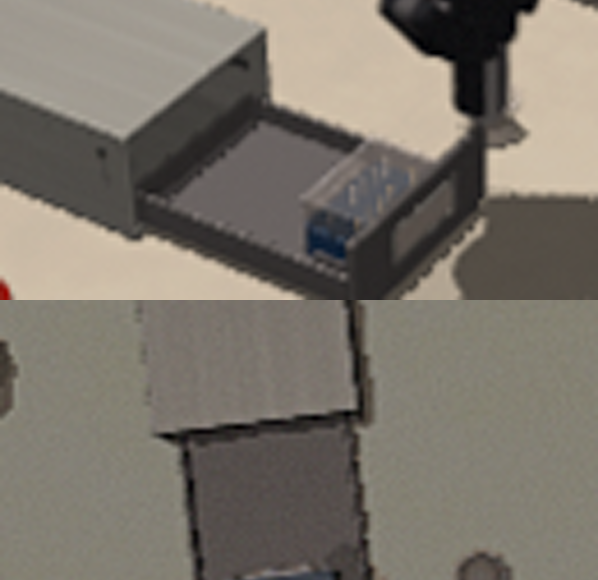

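The lid, at (370,185), sits flat and shut on the block, and the tray is still out. Next I descend in front of the panel and push.

Request:
play_rows(
  motion=[
    [[0,0,25,0,0],[0,0,50,0,0],[0,0,70,0,0],[0,0,72,0,0],[3,0,72,0,0]],
  ],
)

```text
clock: 9.2
tool_pos: [0.4281, 0.1109, 0.0332]
tool_rot: [0.998, 0.064, -0.001, 0.0]
ft_force: [0.3, -0.3, 0.1]
finger_gap: 0.0002
```

Request:
play_rows(
  motion=[
    [[5,0,0,0,0],[10,0,0,0,0],[15,0,0,0,0],[20,0,0,0,0],[25,0,0,0,0]],
  ],
)

```text
clock: 9.7
tool_pos: [0.4527, 0.1138, 0.0334]
tool_rot: [0.998, 0.064, -0.0, 0.0]
ft_force: [-2.6, -0.9, 1.4]
finger_gap: -0.0001
```

Request:
play_rows(
  motion=[
    [[5,0,0,0,0],[10,0,0,0,0],[15,0,0,0,0],[20,0,0,0,0],[25,0,0,0,0]],
  ],
)

```text
clock: 10.2
tool_pos: [0.4779, 0.1171, 0.0332]
tool_rot: [0.998, 0.064, -0.0, 0.0]
ft_force: [-1.4, -2.0, 1.4]
finger_gap: -0.0001
```

```bash
python3 - <<'E'
from h import *
delta(.059,.034)
E
```

```text
clk 10.2 tcp [0.4779 0.1171 0.0332] s -33.3 lat 0.3 F [-1.41 -2.01  1.4 ] gap -5.4021746641807344e-05
shift mm [92.3  0.5 -0.8] turn 0.002
```

Request:
play_rows(
  motion=[
    [[5,0,0,0,0],[10,0,0,0,0],[15,0,0,0,0],[20,0,0,0,0],[25,0,0,0,0]],
  ],
)

```text
clock: 10.7
tool_pos: [0.5027, 0.1203, 0.0332]
tool_rot: [0.998, 0.064, -0.0, 0.0]
ft_force: [-2.1, -1.9, 0.2]
finger_gap: -0.0001
```

Request:
play_rows(
  motion=[
    [[5,0,0,0,0],[10,0,0,0,0],[15,0,0,0,0],[20,0,0,0,0],[25,0,0,0,0]],
  ],
)

```text
clock: 11.2
tool_pos: [0.5276, 0.1236, 0.0332]
tool_rot: [0.998, 0.064, -0.0, 0.0]
ft_force: [-1.9, -2.0, 0.6]
finger_gap: 0.0003
```

Request:
play_rows(
  motion=[
    [[5,0,0,0,0],[10,0,0,0,0],[15,0,0,0,0],[20,0,0,0,0],[24,0,0,0,0]],
  ],
)

```text
clock: 11.7
tool_pos: [0.5515, 0.1268, 0.0333]
tool_rot: [0.998, 0.064, 0.0, -0.0]
ft_force: [-1.2, -1.8, 0.1]
finger_gap: -0.0001
```

Request:
play_rows(
  motion=[
    [[1,0,0,0,0],[2,0,0,0,0],[3,0,0,0,0],[4,0,0,0,0],[5,0,0,0,0]],
  ],
)

```text
clock: 12.2
tool_pos: [0.556, 0.1275, 0.0334]
tool_rot: [0.998, 0.064, 0.0, -0.0]
ft_force: [-1.1, -0.4, 0.3]
finger_gap: -0.0001
```

```bash
python3 - <<'E'
from h import *
delta(.059,.034)
E
```

```text
clk 12.2 tcp [0.556  0.1275 0.0334] s 45.5 lat 0.8 F [-1.12 -0.43  0.33] gap -0.0001331238399532851
shift mm [13.5  0.8 -0.6] turn 0.002
```

Request:
play_rows(
  motion=[
    [[2,0,0,0,0],[4,0,0,0,0],[6,0,0,0,0],[8,0,0,0,0],[10,0,0,0,0]],
  ],
)

```text
clock: 12.7
tool_pos: [0.5661, 0.1288, 0.0334]
tool_rot: [0.998, 0.064, 0.0, -0.0]
ft_force: [-3.3, -0.3, 1.7]
finger_gap: 0.0001
```

Request:
play_rows(
  motion=[
    [[1,0,0,0,0],[2,0,0,0,0],[2,0,0,0,0]],
  ],
)

```text
clock: 13.0
tool_pos: [0.5682, 0.1291, 0.0334]
tool_rot: [0.998, 0.064, 0.0, -0.0]
ft_force: [-0.9, -0.0, -0.2]
finger_gap: 0.0001
```

Request:
play_rows(
  motion=[
    [[1,0,0,0,0],[2,0,0,0,0],[2,0,0,0,0]],
  ],
)

```text
clock: 13.3
tool_pos: [0.57, 0.1293, 0.0333]
tool_rot: [0.998, 0.064, 0.0, -0.0]
ft_force: [-1.7, 0.1, 0.7]
finger_gap: -0.0002
```

Request:
play_rows(
  motion=[
    [[1,0,0,0,0],[2,0,0,0,0],[2,0,0,0,0]],
  ],
)

```text
clock: 13.6
tool_pos: [0.572, 0.1295, 0.0333]
tool_rot: [0.998, 0.064, 0.0, -0.0]
ft_force: [-2.4, 0.6, 0.5]
finger_gap: 0.0
```

Request:
play_rows(
  motion=[
    [[1,0,0,0,0],[2,0,0,0,0],[2,0,0,0,0]],
  ],
)

```text
clock: 13.9
tool_pos: [0.5739, 0.1298, 0.0333]
tool_rot: [0.998, 0.064, 0.0, -0.0]
ft_force: [-1.6, 1.0, -0.1]
finger_gap: 0.0001
```

Request:
play_rows(
  motion=[
    [[1,0,0,0,0],[2,0,0,0,0],[2,0,0,0,0]],
  ],
)

```text
clock: 14.2
tool_pos: [0.5739, 0.1296, 0.033]
tool_rot: [0.998, 0.064, -0.002, 0.0]
ft_force: [-7.2, 0.2, 5.1]
finger_gap: 0.0
```

```bash
python3 - <<'E'
from h import *
delta(.065,.034)
i,_=get_image("scene")
z=lambda m,r,c:cv2.resize(m[r:r+100,c:c+130,::-1],None,fx=4.6,fy=4.6,interpolation=cv2.INTER_CUBIC)
cv2.imwrite("pics/g.png",z(i,205,200))
E
```

```text
clk 14.2 tcp [0.5739 0.1296 0.033 ] s 63.5 lat 0.6 F [-7.22  0.23  5.13] gap 2.7133409094919673e-06
shift mm [ 1.5  0.6 -1. ] turn 0.002
```

View pics/g.png

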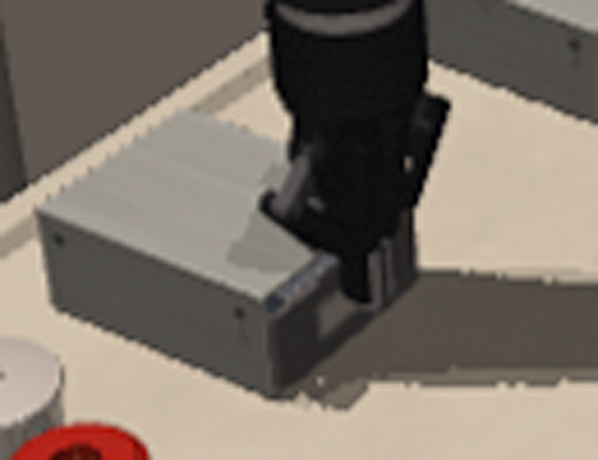

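The tray front is against the cabinet edge at (270,330)–(415,280), and the force rose to 7 N with no further motion, so it is home. I'll give one more small push, then back off.

Request:
play_rows(
  motion=[
    [[1,0,0,0,0],[1,0,0,0,0],[1,0,0,0,0]],
  ],
)

```text
clock: 14.55
tool_pos: [0.5739, 0.1296, 0.0328]
tool_rot: [0.998, 0.064, -0.003, 0.001]
ft_force: [-9.9, -0.5, 6.1]
finger_gap: -0.0002
```

Request:
play_rows(
  motion=[
    [[-3,0,0,0,0],[-15,0,0,0,0],[-45,0,0,0,0],[-55,0,-40,0,0],[-55,0,-85,0,0]],
  ],
)

```text
clock: 15.05
tool_pos: [0.5188, 0.122, 0.1176]
tool_rot: [0.998, 0.065, -0.002, 0.001]
ft_force: [2.1, -0.2, -0.7]
finger_gap: -0.0004
```

Request:
play_rows(
  motion=[
    [[-30,0,-40,0,0],[-60,0,-60,0,0],[-60,0,-60,0,0],[-60,0,-60,0,0]],
  ],
)

```text
clock: 15.45
tool_pos: [0.463, 0.115, 0.1789]
tool_rot: [0.998, 0.064, 0.001, 0.0]
ft_force: [-0.3, 0.4, 0.4]
finger_gap: 0.0
```

```bash
python3 - <<'E'
from h import *
np.set_printoptions(precision=4,suppress=True)
delta(.0,.2)
i,_=get_image("scene");j,_=get_image("top")
for n,z,c in(("spare_tray_front",.032,"scene"),("dappen_dish",0,"top"),("gauze_packet",0,"top"),("contra_angle",0,"top"),("bur_tray_front",.032,"scene")):
    for r in landmark_of(n,c)[:2]:print(n,c,round(r["score"],2),np.round(r["pixel"]),at_z(r["pixel"],c,z))
z=lambda m,r,c:cv2.resize(m[r:r+100,c:c+160,::-1],None,fx=4.6,fy=4.6,interpolation=cv2.INTER_CUBIC)
cv2.imwrite("pics/i.png",z(i,205,215))
E
```

```text
clk 15.45 tcp [0.463  0.115  0.1789] s -48.4 lat 0.1 F [-0.33  0.36  0.41] gap 6.4930282420361e-06
shift mm [ 48.5   0.2 -20.9] turn 0.002
spare_tray_front scene 0.74 [224. 375.] [ 0.5227 -0.1709  0.032 ]
dappen_dish top 0.47 [271. 313.] [0.5028 0.0116 0.    ]
gauze_packet top 0.69 [296. 450.] [ 0.4363 -0.3608  0.    ]
contra_angle top 0.48 [299. 183.] [0.4271 0.3606 0.    ]
```

View pics/i.png

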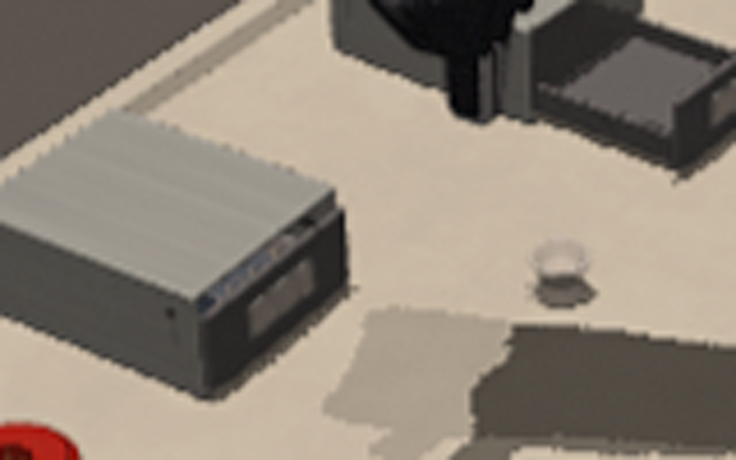

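The tray front is flush on the cabinet, with corners at (205,350) and (345,245). The arm is clear, and the dish and spare tray are where they were.

```bash
python3 -c "
from h import *
print(sign_off())"
```

```text
the job is handed in; nothing more can be done
None
```

I closed the lid first, then pushed the tray fully home and handed the job in at about 16 s of the 64 s allowed. `sign_off` reports no verdict, so this rests on my own checks.

- **Lid:** I pushed it over from behind with the shut fingertips, using about 2–4 N, then pressed it down. The fingertips stopped at 46.5 mm with about 12 N (a shut lid is 46 mm high). The picture showed it flat while the tray was still out by about 0.12 m. Pushing the lid over had slid the tray out a few mm.
- **Tray:** I pushed it in against about 2 N until it stopped. The force then rose to 7–10 N with no further movement. The last picture shows the front flush and the arm clear.
- **Stop position:** The tray stopped about 4 mm deeper than I had estimated from the pictures. I went by the stop and the force.
- **Other things:** Nothing else was touched. The network positions of the dish, gauze packet, handpiece and spare tray front differ by 7–14 mm between the first and last pictures. I put that down to network scatter rather than real movement. On the last look the network did not find `bur_tray_front`, so the picture and the force stand in for that check.

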